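# Hold the bearing cover over its threads

### The arm

A 6-joint arm with a two-finger parallel gripper is mounted at the origin on a cart in front of the work surface, level with it; the furniture and walls round the work are solid. World frame = base frame: x ahead of the robot, y to its left, z up, the work surface at z = 0. Lengths are in m, angles in rad, forces in N, time in s.
With the tool pointing down it reaches from about 0.35 to 0.95 m from the base axis. Payload 17.4 kg.
Tool frame: the origin (TCP) lies at the very end of the fingers, on their centre line; the grasp point (between the pads) lies 19 mm behind it; z points along the fingers, y is the line along which they close (so a half turn about z gives the same grasp; the last joint's range is limited). The gripper opens to 93 mm and grips with 3 to 60 N. Pads are 15 mm wide; open, the fingers measure 128 mm over their backs; the gripper's body (75 mm by 188 mm) begins 65 mm behind the grasp point.
Start: joints at [1.066, 0.116, 1.442, -0, 1.584, -0.038], TCP at [0.304, 0.603, 0.219] pointing down, gripper open.
Joint ranges: [-2.83, 2.83], [-0.83, 2.19], [0.07, 2.5], [-1.14, 4.28], [0.01, 3], [-2.97, 2.97]. Speed limits (rad/s): [1.89, 1.89, 2.22, 3.14, 3.14, 3.14].

### API

Orientations are given as a rotation vector (axis times angle).
In Python, from rig import * gives the robot as it stands. The module is installed in compiled form; this text tells all that it offers.
- The arm moves only by the tool arm_command, never from a script. Its argument "moves" is a list of rows, each a list of 7 numbers: the shift along the tool's x, y, z in mm, then the turn, a rotation vector about the tool's x, y, z in degrees, then the opening, from 0 (shut) to 1 (fully open). A call has 1 to 8 rows; each row is the pose to reach, as a shift and turn from the pose commanded when the call began, along the tool's axes at that moment; what a row does not reach only later rows make up. A row lasts 1/12 s, in which the tool goes at most 41.7 mm and 7.16 degrees, less where a joint would pass 70% of its speed; a pose out of reach is approached as far as the arm can. A call with a gripper value outside its range is refused whole. The fingers move at their own pace and stop on an object; the grip force is fixed at half the most. Time passes only in rows, so rows that repeat a pose let the fingers close. It gives the time, the measured TCP pose, the force, the opening and the grip force at its end, in the units of the state.
- read_state(): the state, without advancing time (a new reading comes with each control period).
- capture(name): name is "scene" or "top"; returns the picture (420x560x3 uint8, red, green, blue); there is no depth.
- calibration(name): a dict with "fx", "fy", "cx", "cy" (pixels), "camera_from_world" (4x4, takes a point from world to camera coordinates). Camera axes: x right, y up, looking along -z (the intrinsics and any distortion apply to the point x, -y, -z); pixel columns grow to the right and rows downward; lengths in m; the calibration is good to about 2 mm. A picture is of the moment at which its call begins. calibration takes no time and is no camera call.
- sign_off(): hands the job in; it is judged then, once.
The state is a dict: "clock": time; "qpos": joint angles; "dq": joint speeds; "joint_efforts": joint torques, N m; "eef_pos": TCP position; "tool_rot": TCP orientation; "force": force on the tool from outside, world axes, zero at the start; "torque": the same for the moment, N m; "grip_width": finger opening in m; "gripper_force": force on a finger pad.
Only numpy, scipy, OpenCV 4.12 (cv2) and the standard library are available. Lean on these libraries where they do the work, as an engineer would, in place of code of your own. Each camera call takes 0.05 s, during which the arm holds its last target. There are 200 camera calls.

### The job

Close up the turntable's bearing housing: seat the flanged bush, flange down and fully home, in the round recess of the housing and let go of it. Then take the cover plate by its hexagonal hub, bring it down round the bush's neck and hold it hovering level about a centimetre above the housing's gasket, its four screw holes straight over the four threaded holes, so that I can start the screws; the gasket is sticky, so the cover must never touch the housing. Finish while still holding the cover there, touching nothing but your fingers, and leave the pot, the red-handled tool and the stone where they are.

Things in the scene. Friction and masses are not known exactly. Their poses are not given: they have to be found in the camera images.
- housing: Heavy grey bearing housing fixed on the bench: foot 134 x 100 x 12 mm, on it a block 110 (its x) x 80 (its y) mm whose face, with a dark 2 mm sticky gasket, is 36 mm above the bench. In the middle of the face a round recess 51 mm across; a thread in each corner at x = +-43, y = +-28 mm. Origin: centre of the underside, z up.
- recess_floor (a point): Centre of the flat floor of the recess, 27 mm above the bench and 9 mm below the gasket's top, where the bush's flange comes to rest. Axes as the housing.
- gasket_face (a point): Centre of the block at the level of the gasket's top, 36 mm above the bench. Axes as the housing.
- thread_a (a point): Threaded hole at housing x = +43, y = +28 mm, at the level of the gasket's top (6 mm thread; the hole in the gasket is 10 mm).
- thread_b (a point): Threaded hole at housing x = -43, y = -28 mm, diagonally opposite to thread_a; two more lie in the other corners.
- bush_center (a point): Loose brass flanged bush, 0.12 kg, standing on the bench flange down: flange 48 mm across and 7 mm thick, above it a round neck 26 mm across and 30 mm tall, 37 mm in all, to be gripped by the neck. The point lies on the axis, half-way up, 18.5 mm above the flange's underside; z up along the neck. Seated, its neck stands 28 mm above the gasket.
- cover_hub (a point): Loose light-grey metal cover, 0.28 kg, lying hub up: plate 110 (x) x 80 (y) x 6 mm; in its middle a hexagonal hub 42 mm across flats, 6 to 36 mm above the plate's underside, with a 32 mm bore through hub and plate. The pairs of flats face 90, 30 and 150 degrees from its x. The point: on the axis, 21 mm above the underside; z up. Turned by half a turn it fits just as well.
- hole_a (a point): One of the cover's four 12 mm screw holes, at its x = +43, y = +28 mm, at the plate's underside; the others at x = +-43, y = +-28 mm.
- hole_b (a point): Screw hole of the cover at its x = -43, y = -28 mm, at the plate's underside.
- tray: Small brown see-through tray with the four screws, 50 x 66 x 22 mm, fixed; not needed. Origin: centre of the underside.
- pot: Bystander: round grey paint pot with a clear lid, 54 mm across, 42 mm tall. Origin: centre of the underside.
- driver: Bystander: slim red-handled tool lying flat, 170 mm long. Origin: near its middle, on the underside.
- pebble: Bystander: grey stone, 28 x 42 x 28 mm. Origin: centre of the underside.
There are look-alikes about, which are no part of the job. What is shaped like the part that bears bush_center but purple is not meant.

How it is judged:
On the way:
1. the bush sits flange down and fully home in the recess, let go of (horizontal distance between bush_center and recess_floor below 0.003 m and z of bush_center in the frame of recess_floor between 0.0165 and 0.02 m and angle between bush_center's own z axis and vertical below 0.06 rad and contact force between the fingers and bush below 0.1 N and linear speed of bush below 0.02 m/s), for 0.3 s.
At the end, for the whole second after the job is handed in: The bush is home in the recess, flange down; the gripper holds the cover still and level (4 deg), touching nothing else, its underside 4 to 18 mm above the gasket's top and every screw hole within 3 mm of its thread, so that a 6 mm screw drops through the 12 mm hole (horizontal distance between bush_center and recess_floor below 0.003 m and z of bush_center in the frame of recess_floor between 0.0165 and 0.02 m and angle between bush_center's own z axis and vertical below 0.06 rad and ((horizontal distance between hole_a and thread_a below 0.003 m and horizontal distance between hole_b and thread_b below 0.003 m) or (horizontal distance between hole_a and thread_b below 0.003 m and horizontal distance between hole_b and thread_a below 0.003 m)) and z of hole_a in the frame of gasket_face between 0.004 and 0.018 m and z of hole_b in the frame of gasket_face between 0.004 and 0.018 m and angle between cover_hub's own z axis and vertical below 0.07 rad and contact force between the fingers and cover above 1 N and contact force between cover and bush below 0.1 N and contact force between cover and housing below 0.1 N and linear speed of cover below 0.01 m/s); the arm keeps its last pose, push and grip.
It fails at once if the cover touches the housing or its sticky gasket (contact force between cover and housing above 0.3 N).
It fails at once if the bush is dropped or flung instead of being set in (linear speed of bush above 0.5 m/s and contact force between the fingers and bush below 0.05 N).
It fails at once if the pot, the red-handled tool or the stone is moved by more than 2 cm (distance of any of pot, driver, pebble from where it was at the start of the episode above 0.02 m).
It also fails if it takes over 51 s, if anything falls off the work surface, if the arm or the gripper's body presses on something with over 40 N, if the wrist force passes 120 N, or if a joint passes its speed limit or range.

## Working session

There is one attempt and no reset: what is moved stays moved. The work goes in short steps, Python scripts to look and compute and a tool call to move; the robot and the scene stay as the last step left them, time stands still between calls to the robot, and variables do not carry over. Pictures are saved under pics/ and viewed, at most 12 in all, crops included, and the job is handed in when it is done.

Besides the shell and the picture viewer there is one more tool, called after ">>>" in YAML: its name, and indented under it one key for each argument. arm_command: Moves the arm, as the interface text tells. Its arguments: {"type":"object","properties":{"moves":{"type":"array","items":{"type":"array","items":{"type":"number"}}}},"required":["moves"]}

```bash
mkdir -p pics; python3 - <<'E'
from rig import *
import cv2,numpy as np
for n in("scene","top"):
    im=capture(n); cv2.imwrite(f"pics/{n}0.png",im[:,:,::-1]); c=calibration(n); print(n,c)
s=read_state(); print(s['clock'],s['eef_pos'],s['tool_rot'],s['grip_width'],s['force'])
E
```

```text
scene {'fx': 544.1591005838004, 'fy': 544.1591005838004, 'cx': 271.50702949091277, 'cy': 206.62723612934602, 'camera_from_world': array([[ 0.89062859, -0.45462463, -0.00985659, -0.55921931],
       [ 0.34676347,  0.66498276,  0.66147791, -0.1117139 ],
       [-0.29416969, -0.59254904,  0.74989988, -1.22528265],
       [ 0.        ,  0.        ,  0.        ,  1.        ]])}
top {'fx': 392.9870497270867, 'fy': 392.9870497270867, 'cx': 274.5832250453704, 'cy': 208.0142073232316, 'camera_from_world': array([[ 0.00796038, -0.9995472 ,  0.02901788, -0.17620287],
       [ 0.98698237,  0.01251517,  0.16034079, -0.53973056],
       [-0.16063135,  0.02736376,  0.98663509, -0.96672015],
       [ 0.        ,  0.        ,  0.        ,  1.        ]])}
0.1 [0.30367844 0.60262907 0.21796884] [-7.26523016e-01 -3.05612185e+00  1.56858301e-03] 0.09268553903084067 [-0.96862365  0.0311919   0.89983966]
```

View pics/scene0.png

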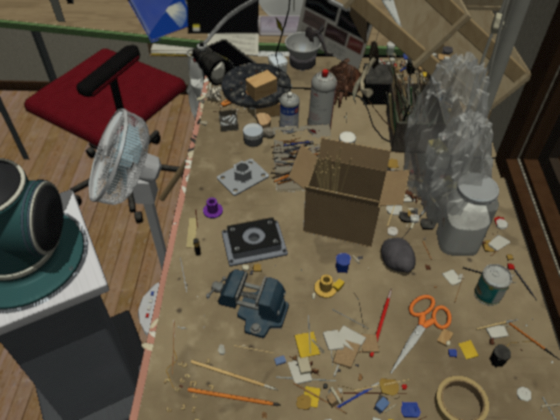

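View pics/top0.png

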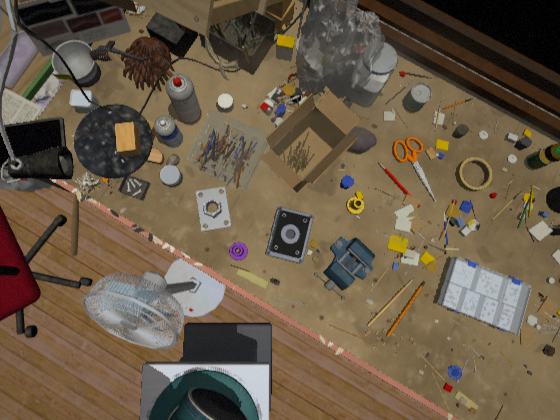

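The scene view shows the cover at about (243,175), the purple look-alike at (212,208), the housing at (254,240) and the brass bush at (326,286). In the top view they are at cover (212,209), purple (238,251), housing (290,235) and bush (356,204). I'll enlarge both next.

```bash
python3 - <<'E'
import cv2
a=cv2.imread("pics/top0.png")[170:300,185:385]; cv2.imwrite("pics/top0c.png",cv2.resize(a,None,fx=4,fy=4,interpolation=cv2.INTER_CUBIC))
a=cv2.imread("pics/scene0.png")[155:305,195:395]; cv2.imwrite("pics/scene0c.png",cv2.resize(a,None,fx=4,fy=4,interpolation=cv2.INTER_CUBIC))
E
```

```text
(no output)
```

View pics/top0c.png

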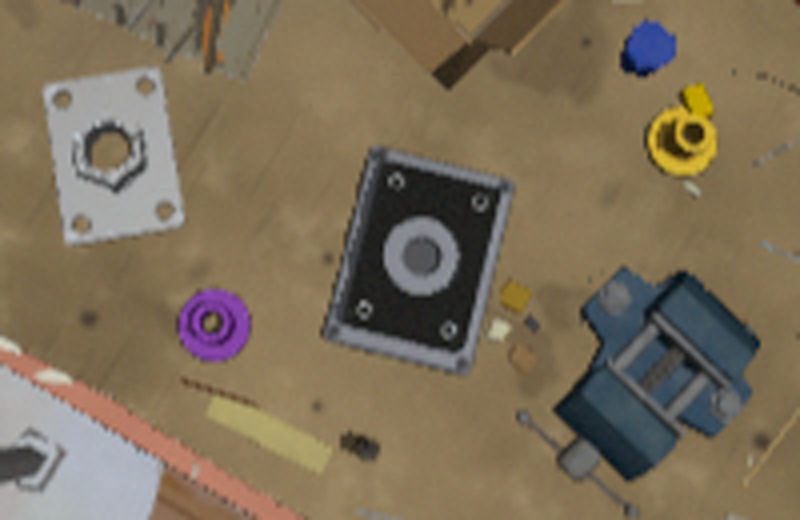

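View pics/scene0c.png

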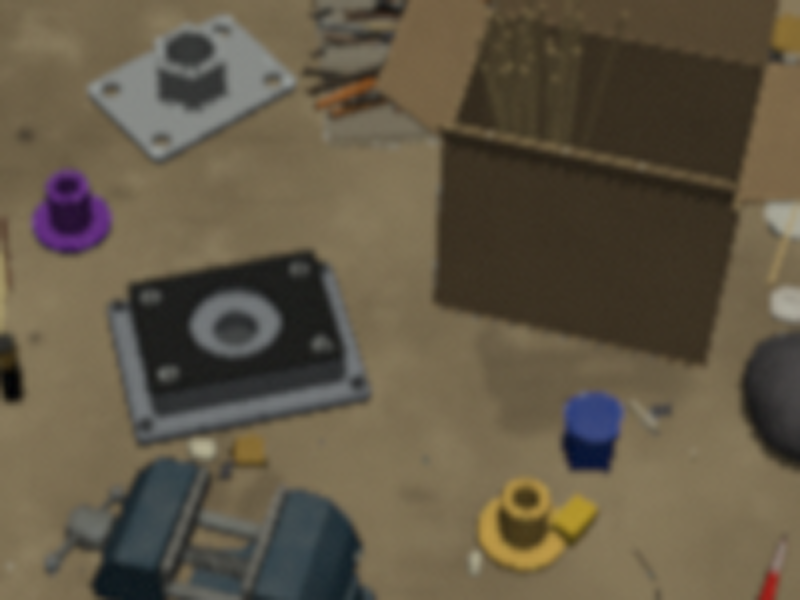

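The top crop shows the gasket threads at crop px (397,181), (481,202), (364,309) and (449,329), and the recess at (422,256). The cover's holes are at (63,99), (146,87), (82,222) and (166,210). The bush flange is at about (681,142) with a yellow chip touching it at upper right, and a blue cylinder stands at (648,47). The scene crop shows the same layout, with the bush flange at (523,531) and the neck top at (526,497).

```bash
cat > h.py <<'E'
import cv2,numpy as np
from scipy.spatial.transform import Rotation as R
from rig import *
K={n:calibration(n) for n in("scene","top")}
def ray(n,u,v):
    c=K[n];T=np.linalg.inv(c["camera_from_world"])
    return T[:3,3],T[:3,:3]@np.array([(u-c["cx"])/c["fx"],-(v-c["cy"])/c["fy"],-1])
def pt(n,uv,z):
    o,d=ray(n,*uv); return (o+d*(z-o[2])/d[2])[:2]
def px(n,p):
    c=K[n];q=c["camera_from_world"]@np.append(p,1);return np.array([c["cx"]-c["fx"]*q[0]/q[2],c["cy"]+c["fy"]*q[1]/q[2]])
def blobs(mask,lo,hi,off,k,mode=cv2.RETR_CCOMP):
    out=[]
    cs,_=cv2.findContours(mask.astype(np.uint8),mode,cv2.CHAIN_APPROX_NONE)
    for c in cs:
        A=cv2.contourArea(c)/k/k
        if lo<A<hi: out.append((A,c))
    return out
def crop(im,u0,v0,w,h,k=8):
    return cv2.resize(im[v0:v0+h,u0:u0+w],None,fx=k,fy=k,interpolation=cv2.INTER_CUBIC)
def full(p,u0,v0,k=8): return (np.asarray(p)+.5)/k-.5+np.array([u0,v0])
E
cat > m.py <<'E'
from h import *
def show(n,box,name,f,lo,hi,z,rect=False,im=None):
    u0,v0,w,h=box
    a=crop(cv2.imread(f"pics/{n}0.png") if im is None else im,*box); hsv=cv2.cvtColor(a,cv2.COLOR_BGR2HSV).astype(int)
    for A,c in blobs(f(hsv),lo,hi,0,8):
        w=full(c[:,0,:].astype(float),u0,v0); P=np.array([pt(n,q,z) for q in w])*1000
        hull=cv2.convexHull(P.astype(np.float32))
        r=cv2.minAreaRect(hull); e=cv2.fitEllipse(hull) if len(hull)>5 else None
        print(n,name,"A%.0f"%A,"rect",np.round(r[0],1),np.round(r[1],1),round(r[2],1),"ell",e and np.round([*e[0],*e[1]],1),"px",np.round(w.mean(0),1))
if __name__=="__main__":
    dark=lambda h:h[...,2]<65
    light=lambda h:(h[...,1]<50)&(h[...,2]>60)
    bright=lambda h:(h[...,1]<50)&(h[...,2]>120)
    yel=lambda h:(h[...,1]>140)&(h[...,0]>15)&(h[...,0]<35)&(h[...,2]>60)
    for n,bh,bc,bb in(("top",(265,205,50,60),(192,184,42,50),(342,188,26,28)),("scene",(220,215,72,52),(212,155,62,44),(310,270,30,30))):
        show(n,bh,"gasket",dark,300,3000,.036)
        show(n,bh,"light",light,4,400,.036)
        show(n,bc,"cover",bright,200,3000,.006)
        show(n,bc,"holes",lambda h:~bright(h),3,200,.006)
        show(n,bb,"bush flange",yel,80,600,.007)
        show(n,bb,"bushdark",lambda h:~yel(h),5,80,.037)
E
python3 m.py
```

```text
top gasket A1310 rect [ 479.1 -209.7] [ 84.1 114.1] 76.3 ell [ 480.8 -208.5  132.5  135.7] px [289.2 232.7]
top gasket A307 rect [ 477.  -210.9] [52.  50.2] 27.0 ell [ 477.  -211.    50.7   52.8] px [289.8 233.6]
top light A13 rect [ 429.7 -259.7] [ 9.4 12.6] 44.8 ell [ 430.  -260.     9.9   12.8] px [309.  252.1]
top light A16 rect [ 429.5 -228.7] [10.3 12. ] 45.1 ell [ 429.6 -228.6   11.    12.8] px [296.8 252.1]
top light A16 rect [ 442.  -174.3] [10.5 12.7] 62.4 ell [ 442.2 -174.3   11.2   13.4] px [275.6 246.9]
top light A303 rect [ 477.  -210.9] [51.7 49.9] 27.0 ell [ 477.  -210.9   50.3   52.5] px [289.8 233.6]
top light A12 rect [ 512. -249.] [11.1 12.1] 89.8 ell [ 512.2 -249.1   11.4   12.3] px [304.6 220.1]
top light A12 rect [ 525.3 -194.5] [11.5 11.3] 37.0 ell [ 525.8 -194.6   11.5   12.2] px [283.7 214.8]
top cover A1246 rect [545.2  -7.1] [112.6  81.5] 10.3 ell [544.7  -6.6 100.2 158.4] px [212.8 208.5]
top holes A12 rect [498.1  12.7] [11.1  9.9] 46.0 ell [498.   12.5   9.8  12.2] px [204.9 225.8]
top holes A11 rect [508.3 -42.2] [ 9.5 10.3] 46.4 ell [507.9 -42.5  10.4
[... 1491 characters left out ...]
er A989 rect [543.5   1.5] [112.4  88.8] 10.3 ell [543.2  -2.3 105.3 149. ] px [242.4 174.9]
scene cover A303 rect [548.7   7.9] [76.9 47.6] 66.9 ell [548.1   7.   52.1  78.6] px [242.3 172.5]
scene holes A13 rect [507.1 -37.2] [10.6 12.8] 62.4 ell [506.9 -37.7  12.1  13.2] px [234.9 189.2]
scene holes A15 rect [496.8  17. ] [13.4 12.6] 66.2 ell [496.6  16.8  13.2  13.9] px [222.3 176.7]
scene holes A13 rect [591.2 -21.7] [11.5 13.1] 74.6 ell [591.1 -22.   11.5  14. ] px [262.5 174.1]
scene holes A11 rect [582.3  33. ] [ 9.3 13.2] 44.5 ell [582.   32.8  10.5  13.8] px [250.  161.9]
scene bush flange A400 rect [ 563.1 -387.1] [56.4 52.9] 42.5 ell [ 564.6 -385.4   50.2   62.9] px [327.6 285.8]
```

```bash
cat > tri.py <<'E'
from h import *
def tri(a,b):
    o1,d1=ray("top",*a);o2,d2=ray("scene",*b)
    A=np.stack([d1,-d2],1);t=np.linalg.lstsq(A,o2-o1,rcond=None)[0]
    p,q=o1+d1*t[0],o2+d2*t[1];return np.round((p+q)/2*1000),round(np.linalg.norm(p-q)*1000,1)
E
python3 - <<'E'
from tri import *
import m
print("fan",tri((130,310),(120,157)),"fan right",tri((180,322),(150,170)))
print("box front top corners?",tri((297,187),(305,212)),"flapL",tri((325,88),(325,145)),)
for q in((308,231),(372,243)): print("box base",pt("scene",q,0)*1000)
print("box top at z=.12?",[pt("scene",q,.12)*1000 for q in((308,190),(380,202))])
print("vise",tri((372,243),(285,295)),tri((334,262),(230,272)))
print("bore",tri((358,203.3),(326,279)))
print("blue",tri((348,182),(343,258)))
print("threads",[tri(a,b) for a,b in(((309,252.1),(0,0)),((296.8,252.1),(236.4,247.9)),((275.6,246.9),(232.1,228.7)),((304.6,220.1),(274.7,240.5)),((283.7,214.8),(269.1,221.7)))][1:])
print("holes",[tri(a,b) for a,b in(((204.9,225.8),(222.3,176.7)),((225.8,222.2),(234.9,189.2)),((200.1,194.3),(250,161.9)),((220.9,191.1),(262.5,174.1)))])
print("base px",px("top",(0,0,0)))
# bush flange: drop chip using fitted circle from hull left part
for n,box in(("top",(342,188,26,28)),("scene",(310,270,30,30))):
    a=crop(cv2.imread(f"pics/{n}0.png"),*box);h=cv2.cvtColor(a,cv2.COLOR_BGR2HSV).astype(int)
    k=((h[...,1]>140)&(h[...,0]>15)&(h[...,0]<35)&(h[...,2]>60)).astype(np.uint8)
    c=max(cv2.findContours(k,0,1)[0],key=len)[:,0,:]
    P=np.array([pt(n,full(q.astype(float),*box[:2]),.007) for q in c])*1000
    from scipy.optimize import least_squares
    r=least_squares(lambda p:np.hypot(*(P-p).T)-24,[565,-388],loss='soft_l1',f_scale=.3);print(n,"flange",r.x,np.median(abs(r.fun)))
E
```

```text
fan (array([284., 188.,  24.]), np.float64(3.5)) fan right (array([295.,  34., 108.]), np.float64(65.6))
box front top corners? (array([ 595., -227.,   67.]), np.float64(3.3)) flapL (array([ 678., -253.,  300.]), np.float64(126.5))
box base [ 604.51136978 -232.46318795]
box base [ 716.47994121 -330.29676231]
box top at z=.12? [array([ 609.15735922, -214.4637073 ]), array([ 728.00200965, -316.13734008])]
vise (array([ 450., -409.,   87.]), np.float64(1.7)) (array([ 391., -312.,   84.]), np.float64(27.0))
bore (array([ 557., -389.,   41.]), np.float64(0.8))
blue (array([ 613., -363.,   47.]), np.float64(0.9))
threads [(array([ 428., -228.,   38.]), np.float64(3.4)), (array([ 441., -174.,   38.]), np.float64(2.1)), (array([ 511., -248.,   39.]), np.float64(2.6)), (array([ 524., -194.,   38.]), np.float64(2.3))]
holes [(array([496.,  12.,  11.]), np.float64(2.3)), (array([506., -43.,  12.]), np.float64(2.5)), (array([581.,  28.,  11.]), np.float64(1.8)), (array([590., -27.,  12.]), np.float64(2.5))]
base px [202.95396811 427.42322838]
top flange [ 559.80437955 -389.0822662 ] 0.5765059614681611
scene flange [ 560.21014364 -387.08499545] 1.9411813530854332
```

```bash
cat > go.py <<'E'
from h import *
import sys
def go(x,y,z,yaw):
    s=read_state();p=np.array(s['eef_pos'])*1000;Rm=R.from_rotvec(s['tool_rot'])
    a=np.radians(yaw);Y=[np.cos(a),np.sin(a),0];Z=[0,0,-1];X=np.cross(Y,Z)
    T=R.from_matrix(np.stack([X,Y,Z],1))
    print("clock",round(s['clock'],2),"pos",p.round(1),"shift",Rm.inv().apply(np.array([x,y,z])-p).round(1),"turn",(Rm.inv()*T).as_rotvec(degrees=True).round(1),"yaw_y",np.degrees(np.arctan2(*Rm.as_matrix()[[1,0],1])).round(2),"force",np.round(s['force'],1),"w",round(s['grip_width']*1000,1))
if __name__=="__main__": go(*map(float,sys.argv[1:]))
E
python3 go.py 559.5 -388 120 -65
```

```text
clock 0.1 pos [303.7 602.6 218. ] shift [-674.3 -769.4   98.7] turn [-0.000e+00  1.000e-01  1.283e+02] yaw_y 63.25 force [-1.   0.   0.9] w 92.7
```

>>> arm_command:
  moves:
    - [-674,-769,60,0,0,128,0.5]
    - [-674,-769,60,0,0,128,0.5]
    - [-674,-769,60,0,0,128,0.5]
    - [-674,-769,60,0,0,128,0.5]
    - [-674,-769,60,0,0,128,0.5]
    - [-674,-769,60,0,0,128,0.5]
    - [-674,-769,60,0,0,128,0.5]
    - [-674,-769,60,0,0,128,0.5]

```text
clock: 0.77
eef_pos: [0.3868, 0.2787, 0.1988]
tool_rot: [2.11, 2.328, -0.0]
force: [0.9, 0.4, 0.1]
grip_width: 0.0476
gripper_force: 0.0
```

```bash
python3 go.py 559.5 -388 120 -65
```

```text
clock 0.77 pos [386.8 278.7 198.8] shift [-680.5  106.4   78.8] turn [ 0.   0.  70.6] yaw_y 5.63 force [0.9 0.4 0.1] w 47.6
```

>>> arm_command:
  moves:
    - [-680,106,60,0,0,70,0.5]
    - [-680,106,60,0,0,70,0.5]
    - [-680,106,60,0,0,70,0.5]
    - [-680,106,60,0,0,70,0.5]
    - [-680,106,60,0,0,70,0.5]
    - [-680,106,60,0,0,70,0.5]
    - [-680,106,60,0,0,70,0.5]
    - [-680,106,60,0,0,70,0.5]

```text
clock: 1.43
eef_pos: [0.4718, -0.0426, 0.17]
tool_rot: [2.968, 1.03, 0.001]
force: [1.0, 0.6, 1.2]
grip_width: 0.0466
gripper_force: 0.0
```

```bash
python3 go.py 559.5 -388 100 -65
```

```text
clock 1.43 pos [471.8 -42.6 170. ] shift [-145.3  325.4   70.1] turn [ 0.  -0.  13.3] yaw_y -51.7 force [1.  0.6 1.2] w 46.6
```

>>> arm_command:
  moves:
    - [-145,325,50,0,0,13,0.5]
    - [-145,325,50,0,0,13,0.5]
    - [-145,325,50,0,0,13,0.5]
    - [-145,325,50,0,0,13,0.5]
    - [-145,325,50,0,0,13,0.5]
    - [-145,325,50,0,0,13,0.5]
    - [-145,325,50,0,0,13,0.5]
    - [-145,325,50,0,0,13,0.5]

```text
clock: 2.1
eef_pos: [0.5552, -0.362, 0.123]
tool_rot: [-3.063, -0.697, 0.0]
force: [1.0, -0.1, 0.4]
grip_width: 0.0466
gripper_force: 0.0
```

```bash
python3 go.py 559.5 -388 60 -65
```

```text
clock 2.1 pos [ 555.2 -362.   123. ] shift [-7.4 25.4 63. ] turn [-0.   0.   0.6] yaw_y -64.35 force [ 1.  -0.1  0.4] w 46.6
```

Go to z=60 over the bush, then look.

>>> arm_command:
  moves:
    - [-7,25,40,0,0,0.6,0.5]
    - [-7,25,63,0,0,0.6,0.5]
    - [-7,25,63,0,0,0.6,0.5]
    - [-7,25,63,0,0,0.6,0.5]
    - [-7,25,63,0,0,0.6,0.5]

```text
clock: 2.52
eef_pos: [0.5603, -0.385, 0.0626]
tool_rot: [3.066, 0.682, 0.001]
force: [-0.3, 0.4, 0.1]
grip_width: 0.0463
gripper_force: 0.0
```

```bash
python3 go.py 559.5 -388 13 -65; python3 - <<'E'
from h import *
a=capture("top");b=capture("scene");cv2.imwrite("pics/t1.png",a[...,::-1]);cv2.imwrite("pics/s1.png",b[...,::-1])
f=lambda im,u,v:cv2.resize(im[v:v+110,u:u+80,::-1],None,fx=5,fy=5,interpolation=cv2.INTER_CUBIC)
cv2.imwrite("pics/v1.png",np.hstack([f(a,320,150),f(b,290,210)]))
E
```

```text
clock 2.52 pos [ 560.3 -385.    62.6] shift [-2.   2.3 49.6] turn [ 0.1 -0.   0.1] yaw_y -64.9 force [-0.3  0.4  0.1] w 46.3
```

View pics/v1.png

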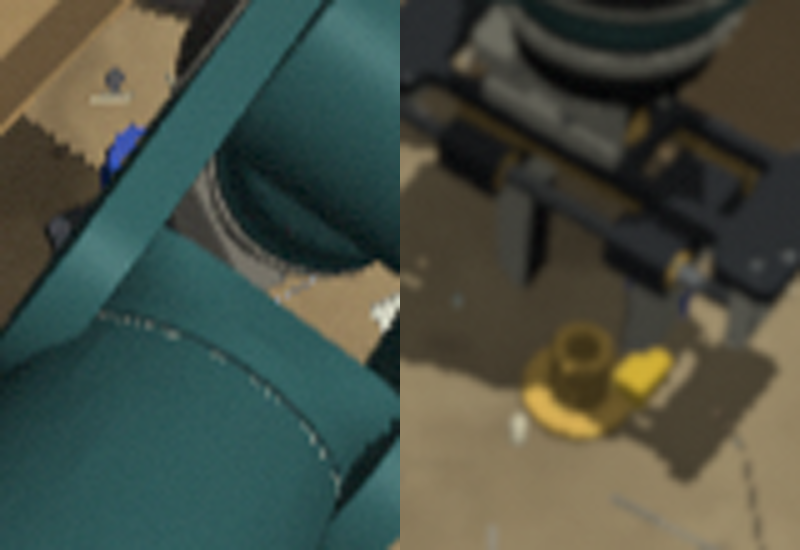

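The top view is blocked by the arm. In the scene half, the fingers hang behind and above the bush, with one finger on each side of the neck and the chip clear. I'll descend.

>>> arm_command:
  moves:
    - [-2,2.3,20,0,0,0,0.5]
    - [-2,2.3,36,0,0,0,0.5]
    - [-2,2.3,45,0,0,0,0.5]
    - [-2,2.3,49,0,0,0,0.5]
    - [-2,2.3,49,0,0,0,0.5]
    - [-2,2.3,49,0,0,0,0.5]

```text
clock: 3.12
eef_pos: [0.5594, -0.3884, 0.013]
tool_rot: [3.066, 0.682, 0.001]
force: [0.6, 0.8, -0.4]
grip_width: 0.0462
gripper_force: 0.0
```

```bash
python3 go.py 559.5 -388 12 -65
```

```text
clock 3.12 pos [ 559.4 -388.4   13. ] shift [ 0.2 -0.3  1. ] turn [ 0.1 -0.   0.1] yaw_y -64.92 force [ 0.6  0.8 -0.4] w 46.2
```

>>> arm_command:
  moves:
    - [0,0,0,0,0,0,0]
    - [0,0,0,0,0,0,0]
    - [0,0,0,0,0,0,0]
    - [0,0,0,0,0,0,0]
    - [0,0,0,0,0,0,0]
    - [0,0,0,0,0,0,0]

```text
clock: 3.62
eef_pos: [0.5591, -0.3885, 0.0123]
tool_rot: [3.066, 0.681, 0.001]
force: [-0.1, 0.2, 4.8]
grip_width: 0.0251
gripper_force: 30.0
```

>>> arm_command:
  moves:
    - [0,0,-10,0,0,0,0]
    - [0,0,-40,0,0,0,0]
    - [0,0,-70,0,0,0,0]
    - [0,0,-70,0,0,0,0]

```text
clock: 3.95
eef_pos: [0.5607, -0.3897, 0.0888]
tool_rot: [3.061, 0.68, 0.008]
force: [-0.1, -1.0, 0.2]
grip_width: 0.0249
gripper_force: 30.0
```

```bash
python3 go.py 476.4 -210.5 85 -65; python3 - <<'E'
from h import *
b=capture("scene");cv2.imwrite("pics/s2.png",b[...,::-1])
cv2.imwrite("pics/v2.png",cv2.resize(b[190:310,270:390,::-1],None,fx=5,fy=5,interpolation=cv2.INTER_CUBIC))
E
```

```text
clock 3.95 pos [ 560.7 -389.7   88.8] shift [  -0.5 -198.     2.5] turn [ 0.4 -0.2  0.1] yaw_y -64.94 force [-0.1 -1.   0.2] w 24.9
```

View pics/v2.png

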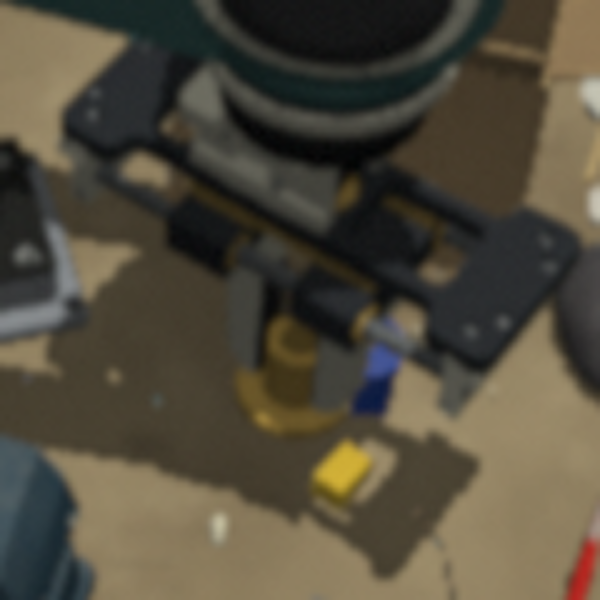

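The bush hangs level between the fingers: flange at about crop (293,400), neck top at (297,335). Next I'll measure its offset from the TCP and compare it with the recess in the same camera.

```bash
cat > fl.py <<'E'
from h import *
from scipy.optimize import least_squares
def flange(im,box,z,g,dbg=None):
    a=crop(im,*box);h=cv2.cvtColor(a,cv2.COLOR_BGR2HSV).astype(int)
    k=((h[...,1]>135)&(h[...,0]>12)&(h[...,0]<35)&(h[...,2]>45)).astype(np.uint8)
    k=cv2.morphologyEx(k,cv2.MORPH_OPEN,np.ones((9,9)))
    c=max(cv2.findContours(k,0,1)[0],key=cv2.contourArea)[:,0,:]
    if dbg: cv2.drawContours(a,[c[:,None]],-1,(0,0,255),1);cv2.imwrite(dbg,a)
    P=np.array([pt("scene",full(q.astype(float),*box[:2]),z) for q in c])*1000
    D=K["scene"]["camera_from_world"][1,:2];D=D/np.hypot(*D)   # image-up in plane
    Q=P
    p=np.array(g,float)
    for _ in range(6):
        s=Q[(Q-p)@D<-10]
        r=least_squares(lambda q:np.hypot(*(s-q).T)-24,p,loss='soft_l1',f_scale=.3);p=r.x
    print("flange centre",p.round(1),"n",len(s),"res",np.median(abs(r.fun)).round(2));return p
if __name__=="__main__":
    flange(cv2.imread("pics/scene0.png"),(310,270,30,30),0.0,(559,-388))
    flange(cv2.imread("pics/s2.png"),(312,250,34,30),0.0765,(560,-389),"pics/d.png")
E
python3 fl.py
```

```text
flange centre [ 560.1 -383.9] n 175 res 0.17
flange centre [ 560.6 -384.1] n 215 res 0.34
```

View pics/d.png

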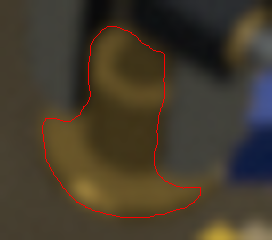

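>>> arm_command:
  moves:
    - [-0.2,-30,0,0,0,0,0]
    - [-0.2,-70,0,0,0,0,0]
    - [-0.2,-110,0,0,0,0,0]
    - [-0.2,-150,0,0,0,0,0]
    - [-0.2,-180,2,0,0,0,0]
    - [-0.2,-198,5,0,0,0,0]
    - [-0.2,-198,15,0,0,0,0]
    - [-0.2,-198,25,0,0,0,0]

```text
clock: 4.67
eef_pos: [0.4747, -0.2085, 0.0563]
tool_rot: [3.066, 0.683, 0.001]
force: [-0.1, -0.5, -2.0]
grip_width: 0.0255
gripper_force: 30.0
```

```bash
python3 go.py 477 -210.6 54 -65; python3 - <<'E'
from fl import *
b=np.ascontiguousarray(capture("scene")[...,::-1]);cv2.imwrite("pics/s3.png",b)
p=read_state()['eef_pos'];print(p*1000 if hasattr(p,'shape') else p)
print(px("scene",p))
u,v=px("scene",p).astype(int)
cv2.imwrite("pics/v3.png",cv2.resize(b[v-45:v+45,u-60:u+60],None,fx=6,fy=6,interpolation=cv2.INTER_CUBIC))
print(u-60,v-45); flange(b,(u-20,v-15,40,36),p[2]-.0123,(477,-208))
E
```

```text
clock 4.67 pos [ 474.7 -208.5   56.3] shift [1.2 2.8 2.3] turn [ 0.  -0.   0.1] yaw_y -64.87 force [-0.1 -0.5 -2. ] w 25.5
[ 474.04948753 -208.67725603   53.74593731]
[252.16690626 229.53321687]
192 184
flange centre [ 475.  -199.7] n 229 res 1.1
```

View pics/v3.png

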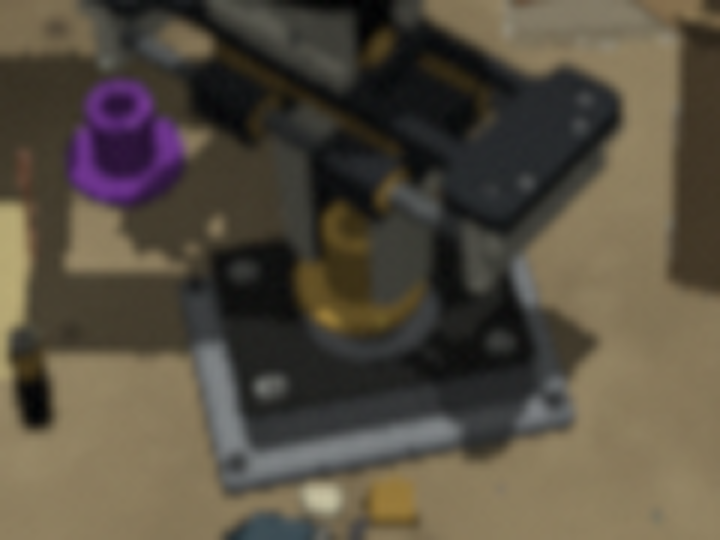

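The flange hangs just above the recess, centred at about crop x=361 against 371 for the recess, so it sits a few mm left, as the pose readout also says. I'll shift, settle, then lower gently.

>>> arm_command:
  moves:
    - [1.9,3,0,0,0,0,0]
    - [1.9,3,0,0,0,0,0]
    - [1.9,3,2,0,0,0,0]
    - [1.9,3,4,0,0,0,0]
    - [1.9,3,6,0,0,0,0]
    - [1.9,3,6,0,0,0,0]

```text
clock: 5.22
eef_pos: [0.4777, -0.2111, 0.0503]
tool_rot: [-3.066, -0.681, 0.001]
force: [-0.3, -0.4, -2.5]
grip_width: 0.0256
gripper_force: 30.0
```

```bash
python3 go.py 477 -210.6 39.3 -65
```

```text
clock 5.22 pos [ 477.7 -211.1   50.3] shift [-0.5 -0.7 11. ] turn [-0.  0.  0.] yaw_y -64.95 force [-0.3 -0.4 -2.5] w 25.6
```

>>> arm_command:
  moves:
    - [-0.5,-0.6,0,0,0,0,0]
    - [-0.5,-0.6,1.5,0,0,0,0]
    - [-0.5,-0.6,3,0,0,0,0]
    - [-0.5,-0.6,4,0,0,0,0]
    - [-0.5,-0.6,5,0,0,0,0]
    - [-0.5,-0.6,5,0,0,0,0]

```text
clock: 5.72
eef_pos: [0.4771, -0.2106, 0.0456]
tool_rot: [-3.067, -0.682, 0.0]
force: [-0.4, 0.3, -1.6]
grip_width: 0.0252
gripper_force: 30.0
```

```bash
python3 go.py 477 -210.6 39.3 -65
```

```text
clock 5.72 pos [ 477.1 -210.6   45.6] shift [-0.1  0.   6.3] turn [-0.   0.   0.1] yaw_y -64.94 force [-0.4  0.3 -1.6] w 25.2
```

>>> arm_command:
  moves:
    - [0,0,1.5,0,0,0,0]
    - [0,0,3,0,0,0,0]
    - [0,0,4.5,0,0,0,0]
    - [0,0,5.8,0,0,0,0]
    - [0,0,5.8,0,0,0,0]

```text
clock: 6.13
eef_pos: [0.477, -0.2106, 0.0396]
tool_rot: [-3.066, -0.682, 0.001]
force: [-0.4, 0.9, -0.6]
grip_width: 0.0253
gripper_force: 30.0
```

```bash
python3 go.py 477 -210.6 39.3 -65
```

```text
clock 6.13 pos [ 477.  -210.6   39.6] shift [-0.   0.   0.3] turn [-0.   0.   0.1] yaw_y -64.94 force [-0.4  0.9 -0.6] w 25.3
```

>>> arm_command:
  moves:
    - [0,0,0.5,0,0,0,0]
    - [0,0,1.0,0,0,0,0]
    - [0,0,1.0,0,0,0,0]

```text
clock: 6.38
eef_pos: [0.4772, -0.2106, 0.0393]
tool_rot: [3.067, 0.682, 0.0]
force: [-2.2, 1.9, 2.7]
grip_width: 0.0253
gripper_force: 30.0
```

>>> arm_command:
  moves:
    - [0,0,0,0,0,0,0.42]
    - [0,0,0,0,0,0,0.42]
    - [0,0,0,0,0,0,0.42]
    - [0,0,0,0,0,0,0.42]
    - [0,0,-15,0,0,0,0.42]
    - [0,0,-45,0,0,0,0.42]
    - [0,0,-80,0,0,0,0.42]
    - [0,0,-100,0,0,0,0.65]

```text
clock: 7.05
eef_pos: [0.4777, -0.2109, 0.1424]
tool_rot: [3.065, 0.681, 0.003]
force: [0.6, -0.3, 0.8]
grip_width: 0.0424
gripper_force: 0.0
```

```bash
python3 go.py 545 -6 110 -19.9
```

```text
clock 7.05 pos [ 477.7 -210.9  142.4] shift [ 147.7 -157.2   32.4] turn [  0.1  -0.  -45. ] yaw_y -64.94 force [ 0.6 -0.3  0.8] w 42.4
```

>>> arm_command:
  moves:
    - [148,-157,10,0,0,-45,0.65]
    - [148,-157,10,0,0,-45,0.65]
    - [148,-157,10,0,0,-45,0.65]
    - [148,-157,10,0,0,-45,0.65]
    - [148,-157,30,0,0,-45,0.65]
    - [148,-157,32,0,0,-45,0.65]
    - [148,-157,32,0,0,-45,0.65]
    - [148,-157,32,0,0,-45,0.65]

```text
clock: 7.72
eef_pos: [0.5446, -0.0047, 0.1063]
tool_rot: [-2.568, -1.808, 0.001]
force: [-0.1, -0.8, -0.1]
grip_width: 0.0604
gripper_force: 0.0
```

```bash
python3 go.py 545 -6.6 50 -19.9; python3 - <<'E'
from h import *
a=capture("top");b=capture("scene")
cv2.imwrite("pics/t4.png",a[...,::-1]);cv2.imwrite("pics/s4.png",b[...,::-1])
f=lambda im,u,v:cv2.resize(im[v:v+110,u:u+80,::-1],None,fx=5,fy=5,interpolation=cv2.INTER_CUBIC)
cv2.imwrite("pics/v4.png",np.hstack([f(a,240,175),f(b,205,145)]))
E
```

```text
clock 7.72 pos [544.6  -4.7 106.3] shift [-1.6  1.1 56.3] turn [-0.1  0.   0.2] yaw_y -19.72 force [-0.1 -0.8 -0.1] w 60.4
```

View pics/v4.png

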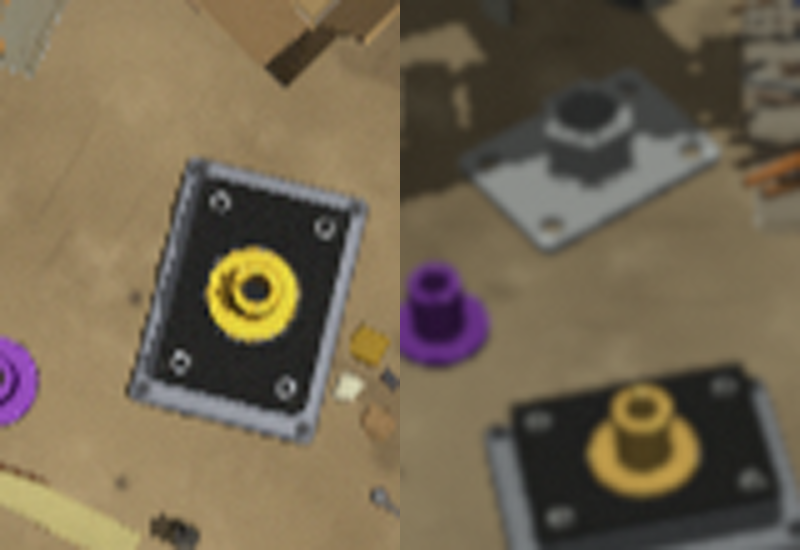

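The bush is seated upright, flange in the recess, at top crop (253,294) and scene crop (643,450). The cover is undisturbed with its hub at scene crop (590,125). I'll measure the bush against the threads in the top view.

```bash
cat > q.py <<'E'
from m import *
im=cv2.imread("pics/t4.png")
yel=lambda h:(h[...,1]>140)&(h[...,0]>15)&(h[...,0]<35)&(h[...,2]>60)
light=lambda h:(h[...,1]<50)&(h[...,2]>60)
show("top",(265,205,50,60),"thr",light,4,40,.036,im=im)
show("top",(278,220,25,28),"flange",yel,100,600,.034,im=im)
show("top",(278,220,25,28),"bore",lambda h:~yel(h),5,60,.064,im=im)
E
python3 q.py
```

```text
top thr A13 rect [ 430.  -260.6] [11.1 11.3] 80.7 ell [ 429.9 -259.9   10.1   13.4] px [308.9 252.1]
top thr A18 rect [ 429.5 -228.6] [11.2 12.7] 45.1 ell [ 429.4 -228.6   11.5   13.3] px [296.8 252.1]
top thr A18 rect [ 442.2 -174. ] [12.  12.3] 48.6 ell [ 442.2 -174.3   11.8   14. ] px [275.6 246.9]
top thr A17 rect [ 512. -249.] [11.7 12.8] 89.7 ell [ 512.3 -249.1   12.1   12.9] px [304.6 220.1]
top thr A16 rect [ 525.3 -194.7] [12.1 11.8] 42.8 ell [ 525.6 -194.5   12.    13. ] px [283.6 214.8]
top flange A262 rect [ 478.  -211.2] [48.3 47.2] 10.3 ell [ 477.6 -211.1   47.5   49.5] px [290.  233.4]
top bore A17 rect [ 476.8 -211.3] [11.7 12.2] 37.1 ell [ 476.9 -210.9   11.5   13. ] px [290.7 232.5]
```

>>> arm_command:
  moves:
    - [-1.6,1.1,30,0,0,0.2,0.65]
    - [-1.6,1.1,56,0,0,0.2,0.65]
    - [-1.6,1.1,70,0,0,0.2,0.65]
    - [-1.6,1.1,80,0,0,0.2,0.65]
    - [-1.6,1.1,85,0,0,0.2,0.65]
    - [-1.6,1.1,90,0,0,0.2,0.65]
    - [-1.6,1.1,90,0,0,0.2,0.65]

```text
clock: 8.4
eef_pos: [0.5454, -0.0079, 0.017]
tool_rot: [2.576, 1.798, 0.0]
force: [0.3, -0.4, -0.1]
grip_width: 0.0606
gripper_force: 0.0
```

```bash
python3 go.py 545 -6.6 12 -19.9
```

```text
clock 8.4 pos [545.4  -7.9  17. ] shift [ 1.1 -0.8  5. ] turn [ 0.  -0.  -0.3] yaw_y -20.19 force [ 0.3 -0.4 -0.1] w 60.6
```

>>> arm_command:
  moves:
    - [0.8,-0.8,1,0,0,-0.4,0.65]
    - [0.8,-0.8,3,0,0,-0.4,0.65]
    - [0.8,-0.8,4.5,0,0,-0.4,0.65]
    - [0.8,-0.8,4.5,0,0,-0.4,0.65]

```text
clock: 8.73
eef_pos: [0.5448, -0.0065, 0.0126]
tool_rot: [2.569, 1.808, 0.0]
force: [-0.7, 0.4, -0.7]
grip_width: 0.0604
gripper_force: 0.0
```

```bash
python3 go.py 544.8 -6.7 12 -19.7
```

```text
clock 8.73 pos [544.8  -6.5  12.6] shift [-0.2  0.   0.6] turn [ 0. -0. -0.] yaw_y -19.74 force [-0.7  0.4 -0.7] w 60.4
```

Close on the hub, then lift.

>>> arm_command:
  moves:
    - [0,0,0,0,0,0,0]
    - [0,0,0,0,0,0,0]
    - [0,0,0,0,0,0,0]
    - [0,0,0,0,0,0,0]
    - [0,0,0,0,0,0,0]
    - [0,0,0,0,0,0,0]

```text
clock: 9.23
eef_pos: [0.5448, -0.0066, 0.0126]
tool_rot: [2.569, 1.808, 0.0]
force: [0.2, -0.2, 1.3]
grip_width: 0.0416
gripper_force: 30.0
```

```bash
python3 go.py 544.8 -6.7 112 -19.7
```

```text
clock 9.23 pos [544.8  -6.6  12.6] shift [ -0.1   0.  -99.4] turn [ 0. -0. -0.] yaw_y -19.74 force [ 0.2 -0.2  1.3] w 41.6
```

>>> arm_command:
  moves:
    - [0,0,-8,0,0,0,0]
    - [0,0,-30,0,0,0,0]
    - [0,0,-60,0,0,0,0]
    - [0,0,-90,0,0,0,0]
    - [0,0,-100,0,0,0,0]
    - [0,0,-100,0,0,0,0]

```text
clock: 9.73
eef_pos: [0.5459, -0.0066, 0.1153]
tool_rot: [2.567, 1.806, 0.005]
force: [0.1, 0.4, -3.8]
grip_width: 0.0415
gripper_force: 30.0
```

```bash
python3 go.py 476.9 -211.1 112 -43.7
```

```text
clock 9.73 pos [545.9  -6.6 115.3] shift [-215.7    4.1    3.1] turn [ 0.2 -0.1 24. ] yaw_y -19.74 force [ 0.1  0.4 -3.8] w 41.5
```

>>> arm_command:
  moves:
    - [-30,0,0,0,0,4,0]
    - [-65,1,0,0,0,9,0]
    - [-100,2,0,0,0,14,0]
    - [-135,3,0,0,0,18,0]
    - [-170,4,0,0,0,21,0]
    - [-200,4,1,0,0,24,0]
    - [-215,4,2,0,0,24,0]
    - [-215.7,4,3,0,0,24,0]

```text
clock: 10.4
eef_pos: [0.474, -0.213, 0.1073]
tool_rot: [-2.889, -1.229, 0.003]
force: [0.6, 1.5, -4.2]
grip_width: 0.0415
gripper_force: 30.0
```

>>> arm_command:
  moves:
    - [0,0,10,0,0,0,0]
    - [0,0,20,0,0,0,0]
    - [0,0,25,0,0,0,0]
    - [0,0,25,0,0,0,0]

```text
clock: 10.73
eef_pos: [0.475, -0.2097, 0.082]
tool_rot: [-2.886, -1.235, 0.003]
force: [-0.2, -0.8, -3.6]
grip_width: 0.0418
gripper_force: 30.0
```

```bash
python3 go.py 476.9 -211.1 85 -43.7;  python3 - <<'E'
from h import *
a=capture("top");b=capture("scene")
cv2.imwrite("pics/t5.png",a[...,::-1]);cv2.imwrite("pics/s5.png",b[...,::-1])
f=lambda im,u,v,w:cv2.resize(im[v:v+110,u:u+w,::-1],None,fx=5,fy=5,interpolation=cv2.INTER_CUBIC)
cv2.imwrite("pics/v5.png",np.hstack([f(a,255,175,60),f(b,205,165,100)]))
E
```

```text
clock 10.73 pos [ 475.  -209.7   82. ] shift [ 0.3  2.3 -3. ] turn [-0.2  0.1  0. ] yaw_y -43.66 force [-0.2 -0.8 -3.6] w 41.8
```

View pics/v5.png

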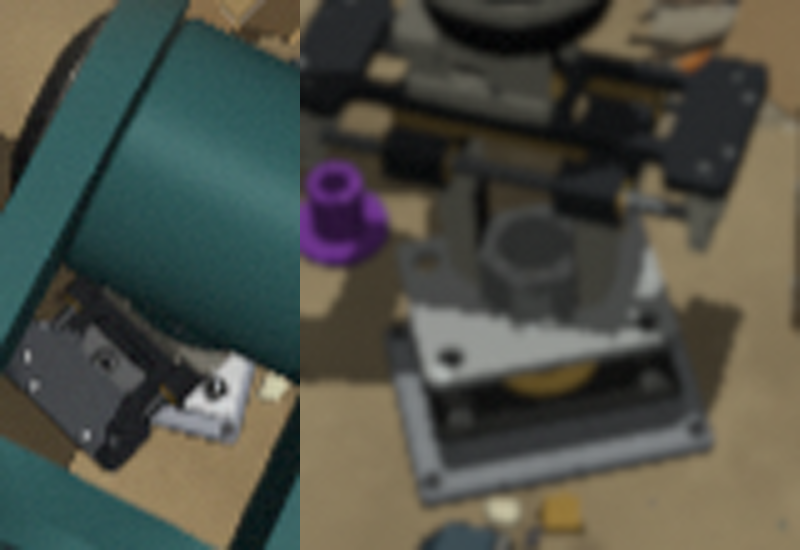

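The scene half shows the cover held over the housing. Three of its holes are visible at crop (427,258), (450,357) and (647,318), and the brass flange shows below. I'll compare those holes with the threads in the same camera.

```bash
cat > hv.py <<'E'
from h import *
def holes(f,guess,z,tcp,yaw):
    im=cv2.imread(f); c,s=np.cos(np.radians(yaw)),np.sin(np.radians(yaw)); D=[]
    for (u,v) in guess:
        u0,v0=int(u)-6,int(v)-6; g=cv2.cvtColor(crop(im,u0,v0,13,13),cv2.COLOR_BGR2GRAY)
        t=cv2.threshold(g,0,255,cv2.THRESH_BINARY_INV+cv2.THRESH_OTSU)[0]
        n,l,st,ce=cv2.connectedComponentsWithStats((g<t).astype(np.uint8))
        k=l[g.shape[0]//2,g.shape[1]//2] or l[tuple((np.array(full([0,0],0,0))*0+50).astype(int))]
        q=full(ce[k],u0,v0); p=pt("scene",q,z)*1000
        H=np.array([[c,-s],[s,c]])@np.array([[a,b] for a in(-43,43) for b in(-28,28)]).T+np.array(tcp)[:,None]
        d=p[:,None]-H; i=np.argmin(np.hypot(*d)); D.append(d[:,i])
        print("hole",i,q.round(1),st[k][4]/64,p.round(1),"minus nominal",d[:,i].round(1))
    print("mean",np.mean(D,0).round(1))
E
python3 - <<'E'
from hv import *
g0=[(222.3,176.7),(234.9,189.2),(262.5,174.1),(250,161.9)]
for z in(.006,.0095): holes("pics/scene0.png",g0,z,(544.8,-6.6),10.3)
g=[(205+(127+.5)/5,165+258.5/5),(205+150.5/5,165+357.5/5),(205+347.5/5,165+318.5/5)]
for z in(.0754,.079): holes("pics/s5.png",g,z,(475,-209.7),-13.7)
E
python3 go.py 476.9 -211.1 70 -43.7
```

```text
hole 1 [222.3 176.7] 14.5 [496.6  16.8] minus nominal [-0.9  3.6]
hole 0 [234.9 189.2] 11.8125 [507.  -37.5] minus nominal [-0.5  4.3]
hole 2 [262.5 174.2] 13.578125 [591.1 -22.2] minus nominal [-1.   4.2]
hole 3 [250.5 160.5] 153.703125 [585.4  37. ] minus nominal [3.3 8.3]
mean [0.2 5.1]
hole 1 [222.3 176.7] 14.5 [495.5  13.5] minus nominal [-2.   0.3]
hole 0 [234.9 189.2] 11.8125 [505.8 -40.6] minus nominal [-1.7  1.2]
hole 2 [262.5 174.2] 13.578125 [589.6 -25.4] minus nominal [-2.5  1.1]
hole 3 [250.5 160.5] 153.703125 [583.9  33.6] minus nominal [1.8 5. ]
mean [-1.1  1.9]
hole 1 [230.3 216.5] 154.875 [ 440.4 -169.3] minus nominal [0.5 3. ]
hole 0 [234.8 236.1] 15.75 [ 426.4 -223.9] minus nominal [-0.2  2.9]
hole 2 [274.3 228. ] 113.125 [ 511.4 -243.1] minus nominal [1.3 4. ]
mean [0.5 3.3]
hole 1 [230.3 216.5] 154.875 [ 439.3 -172.2] minus nominal [-0.5  0.1]
hole 0 [234.8 236.1] 15.75 [ 425.4 -226.6] minus nominal [-1.2  0.2]
hole 2 [274.3 228. ] 113.125 [ 510.1 -245.8] minus nominal [-0.1  1.3]
mean [-0.6  0.5]
clock 10.83 pos [ 475.8 -210.2   84. ] shift [ 0.2  1.4 14. ] turn [-0.  0.  0.] yaw_y -43.67 force [-0.   0.3 -3.4] w 41.8
```

>>> arm_command:
  moves:
    - [0.2,1.4,3.5,0,0,0,0]
    - [0.2,1.4,3.5,0,0,0,0]
    - [0.2,1.4,3.5,0,0,0,0]
    - [0.2,1.4,3.5,0,0,0,0]
    - [0.2,1.4,3.5,0,0,0,0]

```text
clock: 11.25
eef_pos: [0.4769, -0.2118, 0.0812]
tool_rot: [2.889, 1.234, 0.0]
force: [0.5, 0.4, -3.1]
grip_width: 0.0416
gripper_force: 30.0
```

```bash
python3 go.py 476.9 -211.1 70 -43.7; cat > chk.py <<'E'
from tri import *
import sys
cap=lambda n:np.ascontiguousarray(capture(n)[...,::-1])
a,b=cap("top"),cap("scene");tag=sys.argv[1]
cv2.imwrite(f"pics/t{tag}.png",a);cv2.imwrite(f"pics/s{tag}.png",b)
s=read_state();p=np.array(s['eef_pos'])*1000
yaw=np.degrees(np.arctan2(*R.from_rotvec(s['tool_rot']).as_matrix()[[1,0],1]))+30
c,sn=np.cos(np.radians(yaw)),np.sin(np.radians(yaw))
H=lambda x,y:p[:2]+[c*x-sn*y,sn*x+c*y]
print("tcp",p.round(1),"cover yaw",yaw.round(2))
def dark(n,im,h,z):
    u,v=px(n,(*h/1000,z)); u0,v0=round(u)-6,round(v)-6
    g=cv2.cvtColor(crop(im,u0,v0,13,13,8),cv2.COLOR_BGR2GRAY).astype(int); best=None
    for t in range(40,170,5):
        nn,l,st,ce=cv2.connectedComponentsWithStats((g<t).astype(np.uint8))
        for k in range(1,nn):
            x,y,w,hh,A=st[k]
            if x>0 and y>0 and x+w<104 and y+hh<104 and 6<A/64<22 and (best is None or A>best[0]): best=(A,full(ce[k],u0,v0))
    return best
for nm,x,y in(("--",-43,-28),("-+",-43,28),("+-",43,-28),("++",43,28)):
    h=H(x,y); R_={}
    for n,im in(("top",a),("scene",b)):
        d=dark(n,im,h,p[2]/1000-.005)
        if d:
            R_[n]=d[1]; print(nm,n,"area",d[0]/64,"px",d[1].round(1),"xy-nominal at z=tcp-6.6/-3.1",[(pt(n,d[1],p[2]/1000-o)*1000-h).round(1) for o in(.0066,.0031)])
    if len(R_)==2: t,e=tri(R_["top"],R_["scene"]); print("   tri",t,e,"dz to tcp",(t[2]-p[2]).round(1))
E
python3 chk.py 6
```

```text
clock 11.25 pos [ 476.9 -211.8   81.2] shift [ 0.5 -0.5 11.2] turn [ 0. -0. -0.] yaw_y -43.74 force [ 0.5  0.4 -3.1] w 41.6
tcp [ 476.9 -211.8   81.2] cover yaw -13.74
-- top area 7.671875 px [298.4 251.1] xy-nominal at z=tcp-6.6/-3.1 [array([ 1.7, -0.5]), array([ 1.5, -0.2])]
-- scene area 19.90625 px [235.8 237. ] xy-nominal at z=tcp-6.6/-3.1 [array([-0.9,  2.2]), array([-1.8, -0.4])]
   tri [ 428. -229.   77.] 3.2 dz to tcp -4.2
-+ top area 21.609375 px [276.2 245.9] xy-nominal at z=tcp-6.6/-3.1 [array([ 0.5, -0.1]), array([ 0.2, -0. ])]
-+ scene area 17.78125 px [230.9 217.3] xy-nominal at z=tcp-6.6/-3.1 [array([-0.8,  3.1]), array([-1.8,  0.3])]
   tri [ 441. -174.   78.] 2.0 dz to tcp -3.2
+- scene area 21.0 px [275.5 229.2] xy-nominal at z=tcp-6.6/-3.1 [array([0.5, 2.5]), array([-0.8, -0. ])]
```

```bash
python3 go.py 476.2 -211.6 59 -43.7
```

```text
clock 11.35 pos [ 476.9 -211.8   81.2] shift [-0.3 -0.6 22.2] turn [ 0. -0. -0.] yaw_y -43.74 force [-0.4 -0.5 -3.2] w 42.0
```

>>> arm_command:
  moves:
    - [-0.3,-0.6,3,0,0,0,0]
    - [-0.3,-0.6,6,0,0,0,0]
    - [-0.3,-0.6,9,0,0,0,0]
    - [-0.3,-0.6,12,0,0,0,0]
    - [-0.3,-0.6,14,0,0,0,0]
    - [-0.3,-0.6,14,0,0,0,0]
    - [-0.3,-0.6,14,0,0,0,0]

```text
clock: 11.93
eef_pos: [0.4761, -0.2115, 0.0668]
tool_rot: [-2.889, -1.234, 0.0]
force: [-0.8, 0.2, -3.2]
grip_width: 0.0418
gripper_force: 30.0
```

```bash
python3 go.py 476.2 -211.6 59 -43.7
```

```text
clock 11.93 pos [ 476.1 -211.5   66.8] shift [-0.   0.1  7.8] turn [-0.  0. -0.] yaw_y -43.74 force [-0.8  0.2 -3.2] w 41.8
```

>>> arm_command:
  moves:
    - [0,0,2,0,0,0,0]
    - [0,0,4,0,0,0,0]
    - [0,0,6,0,0,0,0]
    - [0,0,7.5,0,0,0,0]
    - [0,0,7.5,0,0,0,0]
    - [0,0,7.5,0,0,0,0]
    - [0,0,7.5,0,0,0,0]

```text
clock: 12.52
eef_pos: [0.4762, -0.2116, 0.0596]
tool_rot: [2.889, 1.234, 0.0]
force: [-0.1, -0.3, -2.9]
grip_width: 0.0419
gripper_force: 30.0
```

```bash
python3 go.py 476.2 -211.6 59 -43.7; python3 chk.py 7; python3 - <<'E'
import cv2,numpy as np
a=cv2.imread("pics/t7.png");b=cv2.imread("pics/s7.png")
f=lambda im,u,v,w,h:cv2.resize(im[v:v+h,u:u+w],None,fx=7,fy=7,interpolation=cv2.INTER_CUBIC)
cv2.imwrite("pics/v7.png",np.hstack([f(a,268,205,42,80),f(b,218,185,70,80)]))
E
```

```text
clock 12.52 pos [ 476.2 -211.6   59.6] shift [ 0.  -0.   0.6] turn [ 0. -0. -0.] yaw_y -43.74 force [-0.1 -0.3 -2.9] w 41.9
tcp [ 476.2 -211.6   59.6] cover yaw -13.74
-- top area 10.59375 px [297.8 252.1] xy-nominal at z=tcp-6.6/-3.1 [array([ 0.9, -1.1]), array([ 0.7, -0.8])]
-- scene area 21.5 px [236.1 243.2] xy-nominal at z=tcp-6.6/-3.1 [array([-0.7,  2.3]), array([-1.7, -0.2])]
   tri [ 427. -229.   57.] 2.4 dz to tcp -2.6
-+ scene area 17.3125 px [231.3 224.2] xy-nominal at z=tcp-6.6/-3.1 [array([-1.4,  1.2]), array([-2.4, -1.5])]
+- scene area 20.890625 px [275.3 235.5] xy-nominal at z=tcp-6.6/-3.1 [array([0.5, 2.4]), array([-0.8, -0. ])]
```

View pics/v7.png

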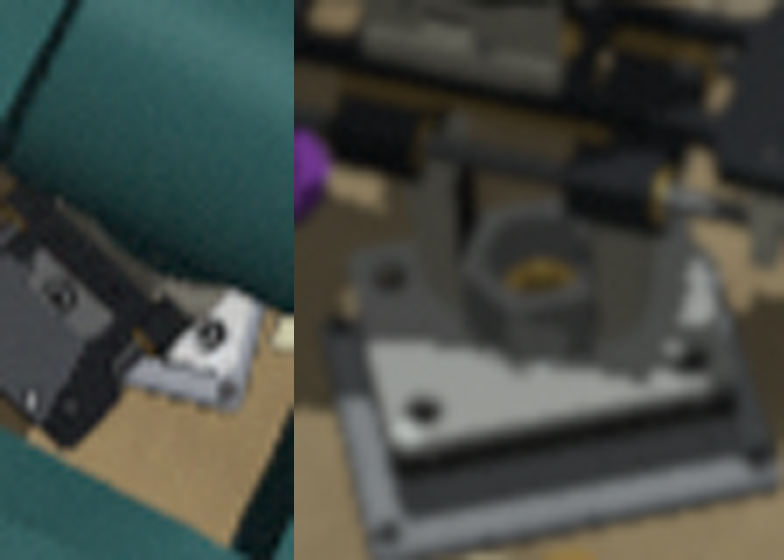

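In both halves the cover sits level round the brass neck, with no contact force. The thread ring shows through the hole at top crop (211,334), and the scene holes match the threads to about 1 mm. I'm handing it in.

```bash
python3 -c "
from rig import *
print(sign_off())"
```

```text
the job is handed in; nothing more can be done
None
```

The bush is seated flange down in the recess and let go of. The job was handed in with the cover held level round its neck, about 11 mm above the gasket by my estimate and its three visible holes within about 1.4 mm of their threads; `sign_off()` returned no verdict.

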